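# Park the solvent carrier and bar it in

### The job

Push the heavy bottle carrier low, near its base, so that it slides upright into its parking bay until it is fully home and square against the back stop; it must not tip and must not be lifted. Then push the open retaining bar round until it is fully closed across the mouth behind the carrier. Pick nothing up, and leave the other things on the bench where they are.

Things in the scene. Friction and masses are not known exactly. Their poses are not given: they have to be found in the camera images.
- carrier: Grey plastic box 66 mm deep (x), 130 mm wide (y), walls 100 mm high, holding two solvent bottles (fixed in it, side by side along y, blue caps), 165 mm high in all, about 0.9 kg. Tips if pushed high, slides if pushed below 35 mm. Origin: centre of underside; x points into the bay, z up. Starts 125-165 mm short of home, up to 12 mm off the bay's centre line, turned up to 0.12 rad.
- bay: Fixed aluminium bay without a floor: side rails 28 mm high (inner faces y = +-70 mm, x -29 to 39 mm), flares as high narrowing the mouth from +-90 mm at x = -96 mm to +-68 mm at -34, back stop 45 mm high with its face at x = +33 mm. Origin: on the bench, where the carrier's origin lies when fully home (its axes then parallel to the bay's); x points into the bay, about to the robot's left, y towards the robot, z up.
- gate (a joint): Angle of the steel retaining bar on its upright pivot at the far (-y) side of the bay's mouth: 0 = straight out, away from the robot (-y of the bay), pi/2 = straight back (-x), pi = closed across the mouth, end stop; closes clockwise seen from above. Starts at 1.2 to 1.5, turns at 0.12 N m, stays where left. Closed, its faces lie at x = -54 and -42 mm of the bay, clear of a carrier at home.
- gate_end (a point): Near the free end of the retaining bar, on its middle plane, 51 mm above the bench, 122 mm from the pivot axis. The bar is 12 mm thick, spans heights 36 to 66 mm (it passes above rails and flares) and reaches 132 mm from the axis. On top of it here is a black peg 16 mm thick, up to 86 mm above the bench.
- gate_hinge (a point): On the pivot axis of the retaining bar (vertical), 51 mm above the bench, at x = -48 mm, y = -96 mm in the bay's frame.
- amber_bottle: Bystander: amber bottle, 60 mm thick, 125 mm high, beyond the bay's far rail. Origin: centre of its underside.
- jar: Bystander: glass jar, 52 mm thick, 60 mm high, left of the bay, near the robot. Origin: centre of its underside.
- beaker: Bystander: glass beaker, 64 mm thick, 85 mm high, beyond the bay's far left corner. Origin: centre of its underside.
- vial_rack: Bystander: white rack of small vials, 70 x 110 x 48 mm, left of the bay's back stop. Origin: centre of its underside.
- tip_box: Bystander: grey box with a clear lid, 82 x 122 x 65 mm, on the right. Origin: centre of its underside.
- mouse: Bystander: black computer mouse, 105 x 60 x 32 mm, on the left. Origin: centre of its underside.

How it is judged:
On the way, in this order (a step that is already met when the one before it is completed fails the run):
1. the carrier is fully home in the bay while the bar is still open (x of carrier in the frame of bay between -0.006 and 0.006 m and y of carrier in the frame of bay between -0.008 and 0.008 m and angle between the x axis of carrier and the x axis of bay, either way round below 0.07 rad and angle between carrier's own z axis and vertical below 0.04 rad and value of joint gate below 2.2 rad), for 0.2 s.
2. the retaining bar is closed behind the carrier (value of joint gate above 3.02 rad), for 0.2 s.
At the end, for the whole second after the job is handed in: The carrier stands upright on the bench within 6 mm of the back stop, within 8 mm of the bay's centre line and square to it within 0.07 rad, at rest, and the retaining bar is within 0.12 rad of fully closed (x of carrier in the frame of bay between -0.006 and 0.006 m and y of carrier in the frame of bay between -0.008 and 0.008 m and angle between the x axis of carrier and the x axis of bay, either way round below 0.07 rad and angle between carrier's own z axis and vertical below 0.04 rad and value of joint gate above 3.02 rad and linear speed of carrier below 0.01 m/s and height (world z) of carrier below 0.004 m); the robot touches nothing.
It fails at once if the carrier is tipped by more than about 8 degrees (angle between carrier's own z axis and vertical above 0.14 rad).
It fails at once if the carrier is lifted off the bench (height (world z) of carrier above 0.01 m).
It fails at once if another thing on the bench is moved by more than 30 mm (distance of any of amber_bottle, jar, beaker, vial_rack, tip_box, mouse from where it was at the start of the episode above 0.03 m).
It fails at once if another thing on the bench is lifted (height (world z) of any of amber_bottle, jar, beaker, vial_rack, tip_box, mouse above 0.015 m).
It also fails if it takes over 61 s, if anything falls off the work surface, if the arm or the gripper's body presses on something with over 40 N, if the wrist force passes 120 N, or if a joint passes its speed limit or range.

### The arm

A 7-joint arm with a two-finger parallel gripper is mounted at the origin on the work surface. World frame = base frame: x ahead of the robot, y to its left, z up, the work surface at z = 0. Lengths are in m, angles in rad, forces in N, time in s.
With the tool pointing down it reaches from about 0.4 to 0.75 m from the base axis. Payload 19.5 kg.
Tool frame: the origin (TCP) lies midway between the tips of the shut fingers; the grasp point (between the pads) lies 19 mm behind it; z points along the fingers, x is the direction in which the jaws open and shut, and the axes are right-handed (so a half turn about z gives the same grasp; the last joint's range is limited). The gripper opens to 85 mm and grips with 20 to 120 N. Pads are 22 mm wide; open, the fingers measure 114 mm over their backs; the gripper's body (76 mm by 85 mm) begins 54 mm behind the grasp point. The pads swing forward as they close: fully open they stand 13 mm farther back than shut.
Start: joints at [-1.146, 0.707, -0.028, 1.485, 0.022, 0.951, -0.075], TCP at [0.259, 0.513, 0.231] pointing down, gripper open.
Joint ranges: [-2.71, 2.71], [-0.32, 2.16], [-1.57, 1.52], [0, 2.45], [-1.46, 4.6], [0, 2.02], [-2.83, 2.83]. Speed limits (rad/s): [1.89, 1.89, 2.57, 2.57, 3.01, 3.01, 3.01].

### API

Orientations are given as a 3x3 rotation matrix whose columns are the frame's x, y, z axes.
In Python, from bench import ctrl gives the robot as it stands. The module is installed in compiled form; this text tells all that it offers. Calls block until the motion is done:
- ctrl.movep(position, orientation): joint-space move of the TCP to a pose.
- ctrl.move_linear(position, attitude=None, v=0.15): straight line of the TCP; attitude=None keeps the orientation; v is the mean speed in m/s.
- ctrl.goto_joints(angles): joint-space move.
- ctrl.command_gripper(opening): opening from 0.0 (shut) to 1.0 (fully open); the grip force is fixed at half the most; returns when the fingers have stopped.
- ctrl.dwell(seconds).
- ctrl.solve_ik(position, orientation): joint angles nearest the present ones, or None.
- ctrl.read_state(): the state.
- ctrl.camera(name): name is "scene" or "top" or "wrist"; returns the picture (384x512x3 uint8, red, green, blue); there is no depth.
- ctrl.camera_params(name): a dict with "fovy" (degrees; the focal length in pixels is half the picture's height over the tangent of half this angle, whatever the lens; pixels are square), "cx", "cy" (the principal point, pixels), "dist" ([k1, k2, p1, p2, k3] as OpenCV has them; the pictures are not rectified), "world_from_camera" (4x4, takes a point from camera to world coordinates). Camera axes: x right, y down, z forward; pixel columns grow to the right and rows downward; lengths in m; the calibration is good to about 2 mm. A picture is of the moment at which its call begins: read the wrist's pose just before it. camera_params takes no time and is no camera call; for the wrist camera it gives the pose at the moment of the call.
A pose or a line that the arm cannot do raises ctrl.IKError and nothing moves.
- ctrl.job_done(): hands the job in, once; it reports no verdict.
The state is a dict: "time_s": time; "qpos": joint angles; "qvel": joint speeds; "joint_efforts": joint torques, N m; "eef_pos": TCP position; "orientation": TCP orientation; "contact_force": force on the tool from outside, world axes, zero at the start; "moment": the same for the moment, N m; "finger_gap": opening from 0.0 (shut) to 1.0 (fully open).
Only numpy, scipy, OpenCV 4.12 (cv2) and the standard library are available. Lean on these libraries where they do the work, as an engineer would, in place of code of your own. Each camera call takes 0.05 s, during which the arm holds its last target.

## Working session

There is one attempt and no reset: what is moved stays moved. The work goes in short steps, each a Python script; the robot and the scene stay as the last script left them, time stands still between calls to the robot, and variables do not carry over. Pictures are saved under pics/ and viewed, and the job is handed in when it is done.

```bash
mkdir -p pics; python3 - <<'E'
from bench import ctrl
import cv2
s=ctrl.read_state(); print(s['time_s'],s['eef_pos'],s['orientation'],s['finger_gap'])
for n in ['scene','top','wrist']:
    p=ctrl.camera_params(n); print(n,p)
    cv2.imwrite(f'pics/{n}0.png',ctrl.camera(n)[:,:,::-1])
E
```

```text
0.0 [0.25864183 0.51326268 0.2308394 ] [[ 4.49996965e-01  8.93029969e-01 -4.53871526e-04]
 [ 8.93029445e-01 -4.49997192e-01 -9.67663557e-04]
 [-1.06839347e-03  3.01250266e-05 -9.99999429e-01]] 1.0007255621060265
scene {'fovy': 47.39327375535432, 'cx': 252.35545812272275, 'cy': 187.99870341901192, 'dist': array([-0.04569525,  0.        ,  0.        ,  0.        ,  0.        ]), 'world_from_camera': array([[ 0.03747333,  0.67645415, -0.73553078,  1.55725362],
       [ 0.99925535, -0.01859534,  0.0338076 , -0.05378736],
       [ 0.00919185, -0.73624995, -0.67664726,  0.95282426],
       [ 0.        ,  0.        ,  0.        ,  1.        ]])}
top {'fovy': 43.384455475880344, 'cx': 249.42544754907476, 'cy': 188.14985404664202, 'dist': array([-0.19523995,  0.        ,  0.        ,  0.        ,  0.        ]), 'world_from_camera': array([[-8.02306047e-03, -9.76773171e-01,  2.14125672e-01,
         2.15008990e-01],
       [-9.99963155e-01,  8.49062233e-03,  1.26396442e-03,
        -8.57130498e-03],
       [-3.05266675e-03, -2.14107641e-01, -9.76805303e-01,
         1.63295410e+00],
       [ 0.00000000e+00,  0.00000000e+00,  0.00000000e+00,
         1.00000000e+00]])}
wrist {'fovy': 71.06622422194916, 'cx': 254.31219326328662, 'cy': 186.41385607418204, 'dist': array([-0.06062533,  0.        ,  0.        ,  0.        ,  0.        ]), 'world_from_camera': array([[ 0.44942649,  0.84981795,  0.2753639 ,  0.18943739],
       [ 0.89331578, -0.42696909, -0.14030081,  0.54859028],
       [-0.00165828,  0.30904182, -0.95104701,  0.37366602],
       [ 0.        ,  0.        ,  0.        ,  1.        ]])}
```

View pics/top0.png

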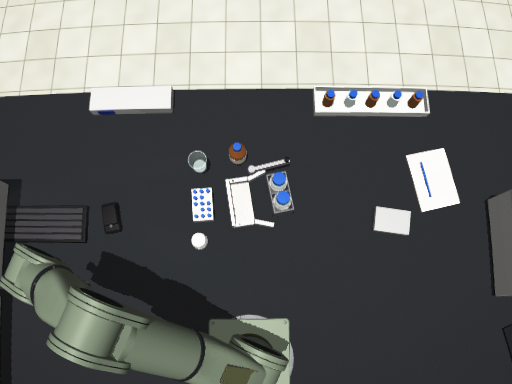

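View pics/scene0.png

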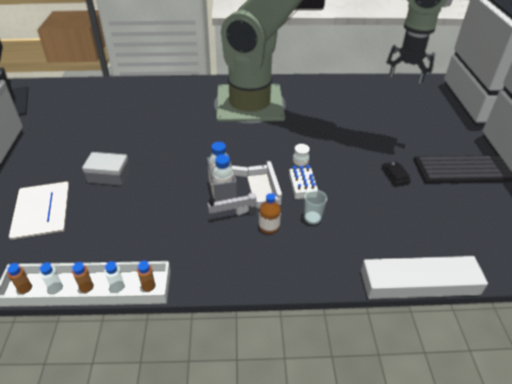

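The top view shows the bay at about (243,200), the carrier at about (280,192), and the bar from its pivot at (251,169) to its peg at (288,161). I'll zoom in to measure.

```bash
python3 - <<'E'
import cv2
a=cv2.imread('pics/top0.png')[130:250,180:310]; cv2.imwrite('pics/top0z.png',cv2.resize(a,None,fx=5,fy=5,interpolation=cv2.INTER_CUBIC)[:600])
a=cv2.imread('pics/scene0.png')[130:240,190:340]; cv2.imwrite('pics/scene0z.png',cv2.resize(a,None,fx=5,fy=5,interpolation=cv2.INTER_CUBIC))
E
```

```text
(no output)
```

View pics/top0z.png

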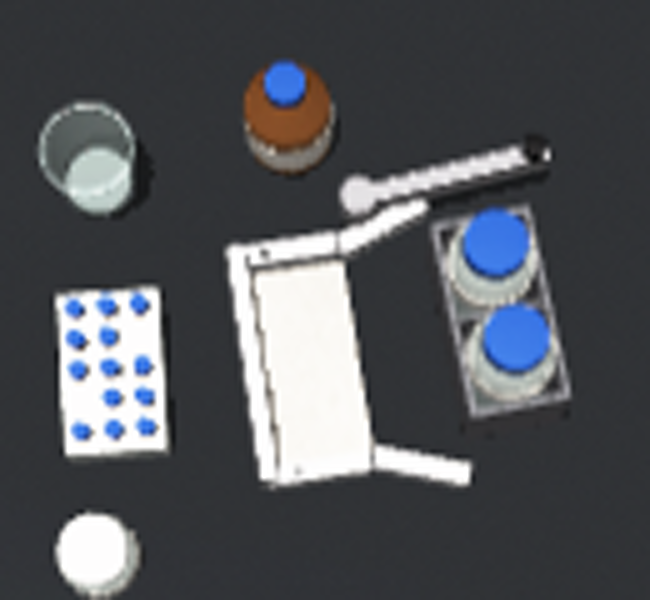

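View pics/scene0z.png

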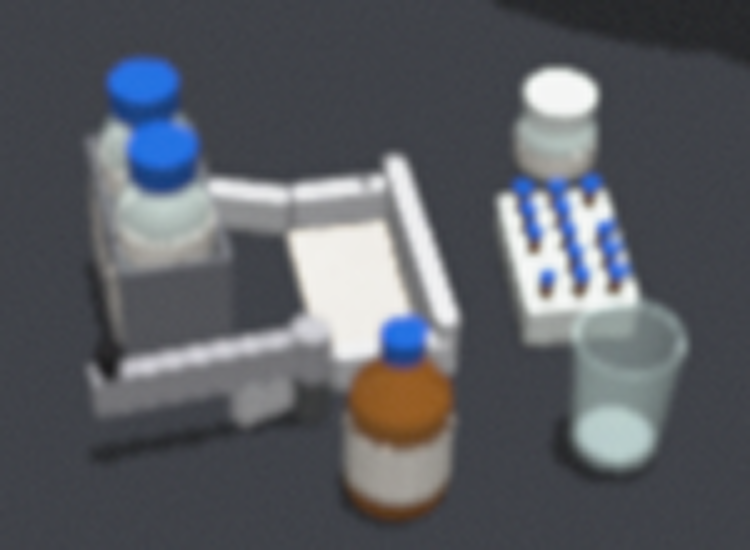

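```bash
cat > h.py <<'E'
import numpy as np, cv2
def K(p,h=384):
    f=h/2/np.tan(np.radians(p['fovy'])/2); return np.array([[f,0,p['cx']],[0,f,p['cy']],[0,0,1]])
def p2w(p,uv,z):
    uv=np.atleast_2d(np.array(uv,float)); z=np.broadcast_to(z,len(uv))
    n=cv2.undistortPoints(uv[:,None],K(p),p['dist'])[:,0]
    T=p['world_from_camera']; d=np.c_[n,np.ones(len(n))]@T[:3,:3].T; o=T[:3,3]
    return o+d*((z-o[2])/d[:,2])[:,None]
def w2p(p,P):
    T=np.linalg.inv(p['world_from_camera'])
    return cv2.projectPoints(np.atleast_2d(np.array(P,float)),cv2.Rodrigues(T[:3,:3])[0],T[:3,3],K(p),p['dist'])[0][:,0]
E
python3 - <<'E'
from bench import ctrl
from h import *
np.set_printoptions(precision=4,suppress=True)
p=ctrl.camera_params('top')
def z(u,v): return (180+u/5-.4,130+v/5-.4)
# zoomed px, height
L=dict(bsL=(228,247,.045),bsN=(268,485,.045),railend_far=(338,238,.028),railend_near=(372,470,.028),flarefar=(427,205,.028),flarenear=(470,474,.028),hinge=(357,194,.066),peg=(537,148,.086),
 c1=(433,226,.1),c2=(530,206,.1),c3=(570,397,.1),c4=(473,416,.1))
for k,(u,v,h) in L.items(): print(k,p2w(p,[z(u,v)],h)[0])
E
```

```text
bsL [0.5955 0.0752 0.045 ]
bsN [0.4331 0.0483 0.045 ]
railend_far [0.6053 0.0008 0.028 ]
railend_near [ 0.445  -0.0209  0.028 ]
flarefar [ 0.628  -0.0605  0.028 ]
flarenear [ 0.4417 -0.0866  0.028 ]
hinge [ 0.6263 -0.0124  0.066 ]
peg [ 0.6517 -0.1325  0.086 ]
c1 [ 0.5953 -0.0618  0.1   ]
c2 [ 0.6083 -0.1257  0.1   ]
c3 [ 0.4809 -0.1486  0.1   ]
c4 [ 0.4691 -0.0857  0.1   ]
```

```bash
python3 - <<'E'
from bench import ctrl
from h import *
np.set_printoptions(precision=3,suppress=True)
a=np.arctan2(.164,.986)
bx=np.array([-np.sin(a),np.cos(a),0]); by=np.array([-np.cos(a),-np.sin(a),0]); O=np.array([.5237,.0192,0]); up=np.array([0,0,1.])
def W(x,y,z): return O+bx*x+by*y+up*z
def att(phi,tilt,flip):
    # push dir in bay plane angle phi from bay x; tool leans back by tilt
    d=np.cos(phi)*bx+np.sin(phi)*by
    z=np.sin(tilt)*d-np.cos(tilt)*up
    x=np.cross(up,d)*(-1 if flip else 1)
    return np.c_[x,np.cross(z,x),z]
for flip in (0,1):
  for t in (0,30,45):
    r=[]
    for x in (-.25,-.16,-.1,-.04):
        q=ctrl.solve_ik(W(x,0,.01),att(0,np.radians(t),flip)); r.append(None if q is None else np.array(q))
    print(flip,t,r)
H=(-.048,-.096)
for flip in (0,1):
  for t in (0,20,35):
    for th in np.linspace(1.2,3.14,5):
      dr=np.array([-np.sin(th),-np.cos(th)]); n=np.array([-np.cos(th),np.sin(th)])
      c=np.array(H)+.105*dr-.02*n
      q=ctrl.solve_ik(W(c[0],c[1],.045),att(np.arctan2(n[1],n[0]),np.radians(t),flip))
      print('gate',flip,t,round(th,2),q)
for f in (0,1):
  print(ctrl.solve_ik(W(-.04,0,.3),att(0,0,f)))
E
```

```text
0 0 [array([-0.123,  1.45 ,  1.295,  1.54 , -1.437,  1.301, -1.595]), array([ 0.526,  1.111, -0.688,  1.675,  0.994,  0.746,  2.637]), array([ 0.415,  1.085, -0.65 ,  1.754,  1.018,  0.68 ,  2.481]), array([ 0.289,  1.063, -0.602,  1.811,  1.025,  0.618,  2.343])]
0 30 [array([ 0.209,  1.464,  1.075,  1.114, -1.325,  1.7  , -1.735]), array([ 0.035,  1.431,  1.075,  1.384, -1.359,  1.641, -1.644]), array([-0.078,  1.416,  1.075,  1.525, -1.395,  1.613, -1.612]), array([-0.19 ,  1.407,  1.075,  1.641, -1.44 ,  1.594, -1.602])]
0 45 [array([ 0.352,  1.574,  1.076,  0.828, -1.443,  1.967, -1.864]), array([ 0.16 ,  1.533,  1.076,  1.18 , -1.427,  1.912, -1.695]), array([ 0.044,  1.518,  1.075,  1.354, -1.444,  1.886, -1.63 ]), array([-0.011,  1.41 ,  0.854,  1.495, -1.355,  1.667, -1.634])]
1 0 [array([ 0.37 ,  1.063, -0.082,  1.522,  0.135,  0.561,  0.38 ]), array([ 0.207,  1.026, -0.032,  1.686,  0.065,  0.431,  0.296]), array([ 0.09 ,  1.01 , -0.005,  1.765,  0.013,  0.366,  0.24 ]), array([-0.03 ,  1.001,  0.015,  1.821, -0.039,  0.32 ,  0.18 ])]
1 30 [array([ 0.692,  1.27 , -0.459,  
[... 1675 characters left out ...]
015  1.824 -0.032  0.384  0.23 ]
gate 1 20 1.2 [ 0.07   1.372 -0.356  0.485  0.507  1.633  1.993]
gate 1 20 1.68 [ 0.183  1.298 -0.324  0.702  0.341  1.526  1.58 ]
gate 1 20 2.17 [ 0.292  1.192 -0.317  1.029  0.196  1.287  1.17 ]
gate 1 20 2.66 [ 0.372  1.091 -0.329  1.371  0.07   0.969  0.781]
gate 1 20 3.14 [ 0.393  1.012 -0.344  1.687 -0.066  0.597  0.411]
gate 1 35 1.2 None
gate 1 35 1.68 None
gate 1 35 2.17 [ 0.265  1.401 -0.317  0.533  0.134  1.813  1.242]
gate 1 35 2.66 [ 0.445  1.235 -0.418  1.093  0.006  1.328  0.849]
gate 1 35 3.14 [ 0.59   1.139 -0.549  1.552 -0.075  0.797  0.494]
[-0.552  0.872  1.299  1.545 -0.85   1.381 -2.155]
[-0.123  0.571  0.186  1.532 -0.115  1.05   0.256]
```

```bash
cat >> h.py <<'E'
up=np.array([0,0,1.])
class Bay:
    def __init__(s,O,yaw):
        s.O=np.array([O[0],O[1],0.]); s.bx=np.array([np.cos(yaw),np.sin(yaw),0]); s.by=np.array([-np.sin(yaw),np.cos(yaw),0])
    def W(s,x,y,z): return s.O+s.bx*x+s.by*y+up*z
    def inv(s,P): P=np.asarray(P)-s.O; return np.c_[P@s.bx,P@s.by,P@up]
    def att(s,phi,tilt):
        d=np.cos(phi)*s.bx+np.sin(phi)*s.by
        z=np.sin(tilt)*d-np.cos(tilt)*up; x=-np.cross(up,d)
        return np.c_[x,np.cross(z,x),z]
bay=Bay([.5237,.0192],np.pi/2+.165)
E
python3 - <<'E'
from bench import ctrl
from h import *
import pickle
ctrl.movep(bay.W(-.10,0,.33),bay.att(0,0))
p=ctrl.camera_params('wrist'); im=ctrl.camera('wrist'); pt=ctrl.camera_params('top')
pickle.dump(p,open('w1.pkl','wb'))
cv2.imwrite('pics/w1.png',im[:,:,::-1]); cv2.imwrite('pics/w1z.png',cv2.resize(im[:,:,::-1],(800,600),interpolation=cv2.INTER_CUBIC))
print(ctrl.read_state()['time_s'])
E
```

```text
2.5583
```

View pics/w1z.png

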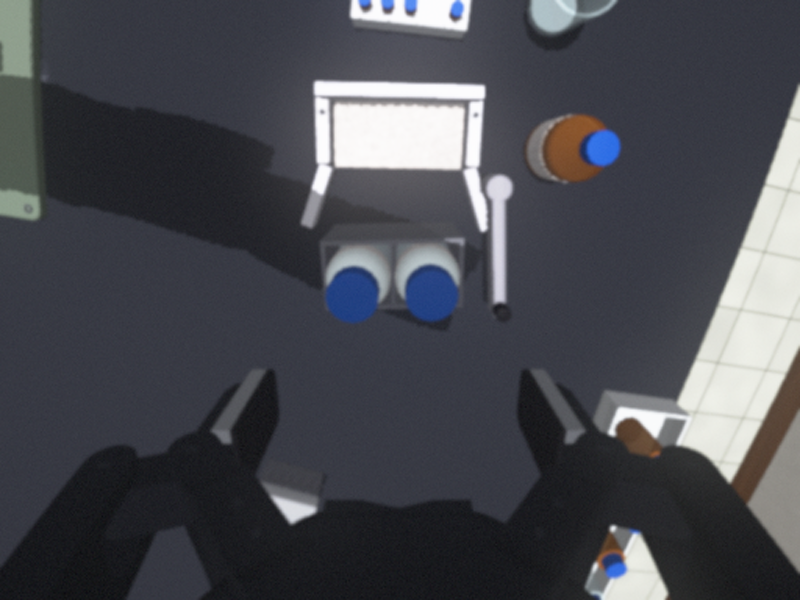

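The wrist view shows the bay squarely: back stop from (315,85) to (485,90), flares to (308,225) and (485,230), carrier top from (322,240) to (465,305), and the bar from (499,187) to (502,311). I'll zoom for corner picks.

```bash
python3 - <<'E'
import cv2
a=cv2.imread('pics/w1.png')[45:210,190:350]; cv2.imwrite('pics/w1zz.png',cv2.resize(a,None,fx=3.6,fy=3.6,interpolation=cv2.INTER_CUBIC)); 
E
```

```text
(no output)
```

View pics/w1zz.png

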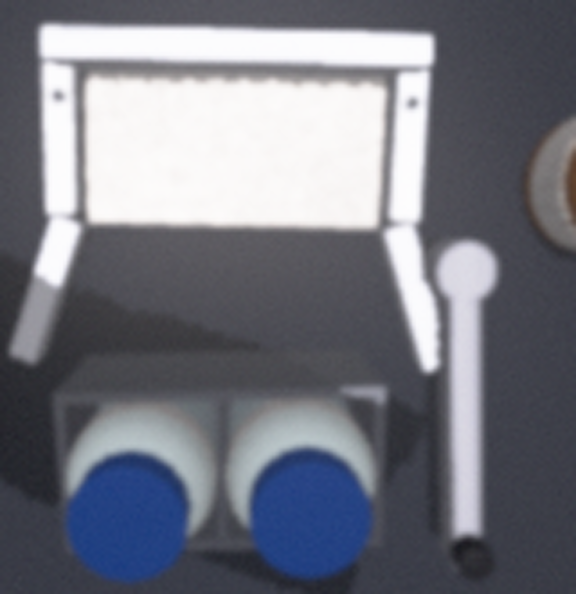

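```bash
python3 - <<'E'
from h import *
import pickle
from scipy.optimize import least_squares
np.set_printoptions(precision=4,suppress=True)
p=pickle.load(open('w1.pkl','rb'))
def z(u,v): return (190+(u+.5)/3.6-.5,45+(v+.5)/3.6-.5)
L=dict(bsL=(42,60,.045),bsR=(433,66,.045),rLa=(75,80,.028),rLb=(76,215,.028),rRa=(397,80,.028),rRb=(388,220,.028),fLtip=(36,362,.028),fRtip=(425,372,.028),fLin=(82,225,.028),fRin=(385,228,.028),hinge=(467,270,.066),peg=(472,555,.086),c1=(57,398,.1),c2=(385,388,.1),c3=(380,542,.1),c4=(68,548,.1))
P={k:p2w(p,[z(u,v)],h)[0] for k,(u,v,h) in L.items()}
def res(t):
    b=Bay(t[:2],t[2]); f=lambda k:b.inv(P[k][None])[0]
    return [f('bsL')[0]-.033,f('bsR')[0]-.033,f('rLa')[1]-.07,f('rLb')[1]-.07,f('rRa')[1]+.07,f('rRb')[1]+.07,f('hinge')[0]+.048,f('hinge')[1]+.096,f('fLin')[0]+.034,f('fLin')[1]-.068,f('fRin')[0]+.034,f('fRin')[1]+.068]
s=least_squares(res,[.5237,.0192,1.736]); print(s.x,np.array(s.fun)*1000)
b=Bay(s.x[:2],s.x[2])
for k in P: print(k,b.inv(P[k][None])[0]*1000)
c=np.array([b.inv(P[k][None])[0] for k in('c1','c2','c3','c4')]); print('car',c.mean(0), np.arctan2(*( (c[0]-c[1]+c[3]-c[2])[[0,1]]))*-1)
d=b.inv(P['peg'][None])[0]-b.inv(P['hinge'][None])[0]; print('gate',np.arctan2(-d[0],-d[1]), np.hypot(d[0],d[1]))
E
```

```text
[0.5256 0.0201 1.7242] [-0.5694 -0.6248 -1.5022 -0.328   0.9096  1.5199 -0.1024 -0.3892  0.3626
 -0.8676  0.9339  0.6574]
bsL [32.4306 79.2334 45.    ]
bsR [ 32.3752 -80.9421  45.    ]
rLa [26.6111 68.4978 28.    ]
rLb [-29.3668  69.672   28.    ]
rRa [ 28.5314 -69.0904  28.    ]
rRb [-29.6039 -68.4801  28.    ]
fLtip [-95.0161  90.2959  28.    ]
fRtip [-97.1804 -89.6905  28.    ]
fLin [-33.6374  67.1324  28.    ]
fRin [-33.0661 -67.3426  28.    ]
hinge [-48.1024 -96.3892  66.    ]
peg [-165.6247 -104.0276   86.    ]
c1 [-97.1486  68.1105 100.    ]
c2 [-91.4377 -59.9274 100.    ]
c3 [-155.201   -61.8037  100.    ]
c4 [-159.6091   66.1755  100.    ]
car [-0.1258  0.0031  0.1   ] 0.03950442225589497
gate 1.505892450911742 0.11777027228740122
```

```bash
sed -i 's/^bay=.*/bay=Bay([.5256,.0201],1.7242)/' h.py
python3 - <<'E'
from bench import ctrl
from h import *
np.set_printoptions(precision=2,suppress=True)
T=np.radians(45); A=bay.att(0,T)
ctrl.command_gripper(.7)
def st(n=''):
    s=ctrl.read_state(); f=s['contact_force']; print(n,round(s['time_s'],2),bay.inv(s['eef_pos'][None])[0]*1000,'Fbay',np.array([f@bay.bx,f@bay.by,f[2]]),s['finger_gap'])
ctrl.movep(bay.W(-.25,.003,.12),A); st('above')
ctrl.move_linear(bay.W(-.215,.003,.010),v=.12); ctrl.dwell(.1); st('low')
cv2.imwrite('pics/s1.png',ctrl.camera('scene')[:,:,::-1])
w=ctrl.camera('wrist');cv2.imwrite('pics/w2.png',w[:,:,::-1])
E
python3 - <<'E'
import cv2
a=cv2.imread('pics/s1.png')[90:260,130:350]; cv2.imwrite('pics/s1z.png',cv2.resize(a,None,fx=3.5,fy=3.5,interpolation=cv2.INTER_CUBIC))
E
```

```text
above 3.99 [-249.08    1.96  121.08] Fbay [ 0.98 -1.17 -0.01] 0.7023275597284927
low 5.2 [-215.4     2.82   10.6 ] Fbay [ 0.55  0.04 -1.04] 0.7010042483012587
```

View pics/s1z.png

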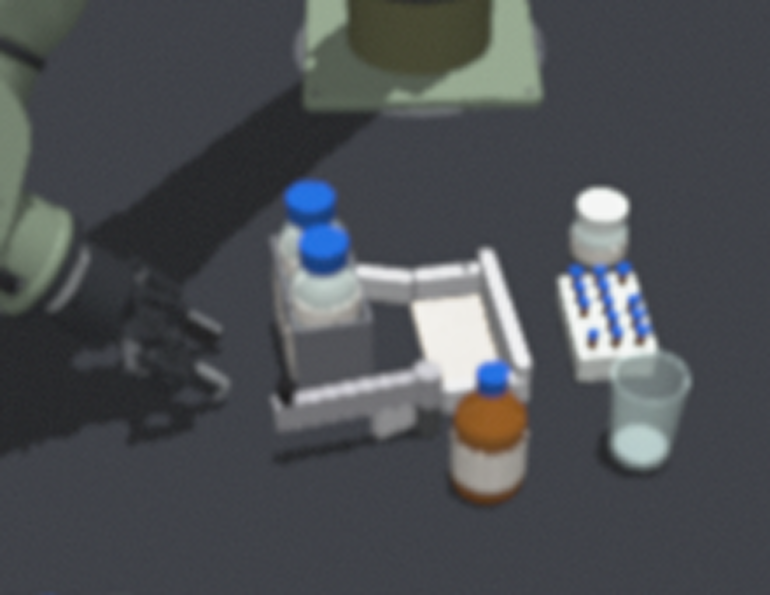

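View pics/w2.png

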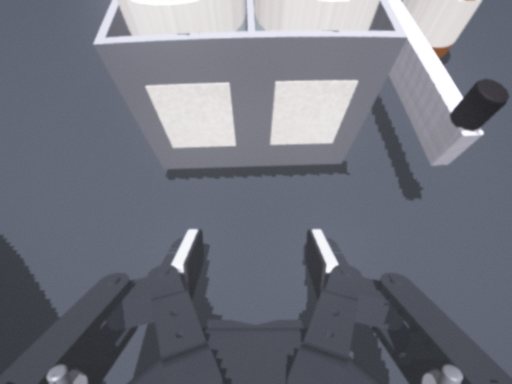

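The arm is behind the carrier, low and centred: fingertips at (190,235) and (320,235) against the base edge from (170,167) to (345,162). I'll start the push.

```bash
cat >> h.py <<'E'
def st(ctrl,n=''):
    s=ctrl.read_state(); f=s['contact_force']; F=np.array([f@bay.bx,f@bay.by,f[2]])
    print(n,round(s['time_s'],2),(bay.inv(s['eef_pos'][None])[0]*1000).round(1),'Fbay',F.round(1),flush=True); return F
E
python3 - <<'E'
from bench import ctrl
from h import *
for x,y,v in [(-.17,.003,.06),(-.155,.003,.05),(-.13,.002,.05)]:
    ctrl.move_linear(bay.W(x,y,.010),v=v); st(ctrl,x)
p=ctrl.camera('wrist');cv2.imwrite('pics/w3.png',p[:,:,::-1])
p=ctrl.camera('scene');cv2.imwrite('pics/s3.png',cv2.resize(p[90:260,130:350,::-1],None,fx=3.5,fy=3.5))
E
```

```text
-0.17 6.2 [-170.4    3.     9.9] Fbay [-0.   0.6 -0.2]
-0.155 6.65 [-154.7    2.9   10.2] Fbay [-1.1 -0.6 -1.1]
-0.13 7.3 [-130.     2.    10.1] Fbay [-0.3  0.1  0.1]
```

View pics/w3.png

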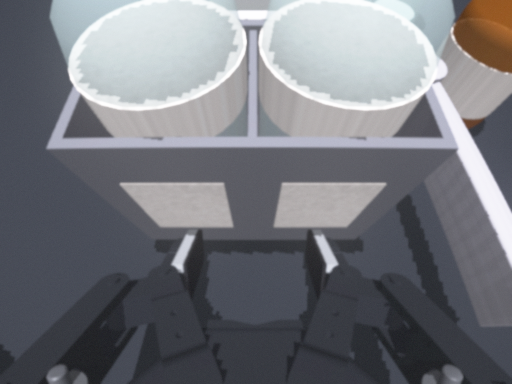

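View pics/s3.png

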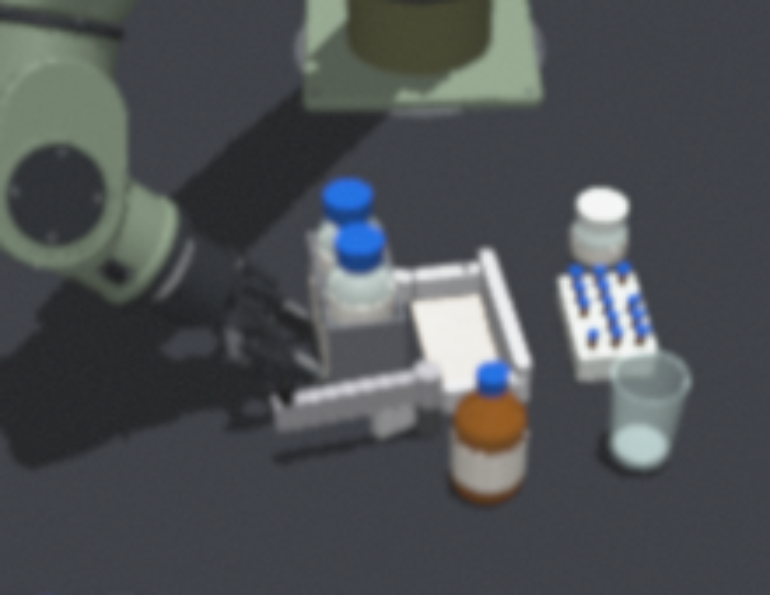

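Square and upright so far; the base edge sits at about row 238, right at the fingertips. I'll continue the push.

```bash
python3 - <<'E'
from bench import ctrl
from h import *
for x,y,v in [(-.09,.001,.06),(-.05,0,.05)]:
    ctrl.move_linear(bay.W(x,y,.010),v=v); st(ctrl,x)
p=ctrl.camera('wrist');cv2.imwrite('pics/w4.png',p[:,:,::-1])
x=-.05
while x<-.026:
    x+=.003; ctrl.move_linear(bay.W(x,0,.010),v=.03); F=st(ctrl,x)
    if F[0]<-12: break
p=ctrl.camera('wrist');cv2.imwrite('pics/w5.png',p[:,:,::-1])
p=ctrl.camera('top');cv2.imwrite('pics/t5.png',cv2.resize(p[130:250,180:310,::-1],None,fx=5,fy=5))
E
```

```text
-0.09 8.22 [-90.   1.  10.] Fbay [-0.1  0.   1. ]
-0.05 9.17 [-50.1  -0.   10. ] Fbay [-1.  -0.6 -0.4]
-0.047 9.47 [-47.2  -0.1  10. ] Fbay [-4.4 -0.3 -0.1]
-0.044 9.72 [-44.1  -0.1  10. ] Fbay [-3.  -0.9  0.5]
-0.040999999999999995 9.97 [-41.  -0.  10.] Fbay [-2.2 -1.5  0.9]
-0.03799999999999999 10.22 [-38.  -0.  10.] Fbay [-2.5 -1.8 -0.2]
-0.03499999999999999 10.47 [-35.   0.  10.] Fbay [-1.7 -1.   0.5]
-0.03199999999999999 10.72 [-34.1   0.1   9.7] Fbay [-18.    3.3   6.3]
```

View pics/w5.png

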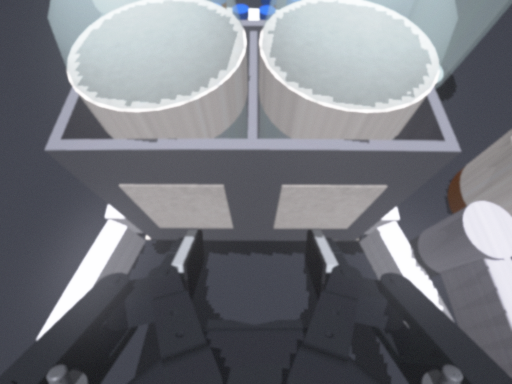

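View pics/t5.png

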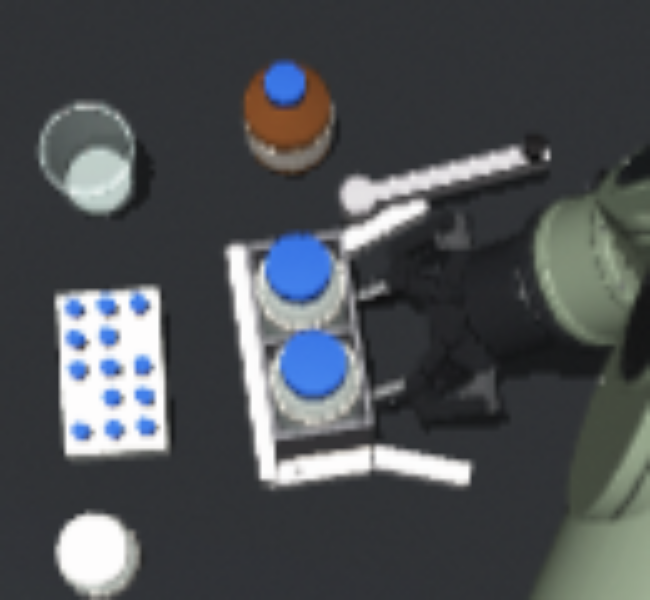

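The push ended at x = -34 mm with an 18 N reaction, which matches contact with the back stop. I'll back off and check from above.

```bash
python3 - <<'E'
from bench import ctrl
from h import *
import pickle
ctrl.move_linear(bay.W(-.12,0,.012),v=.12); st(ctrl)
ctrl.move_linear(bay.W(-.15,0,.15),v=.2)
ctrl.command_gripper(0)
ctrl.movep(bay.W(-.10,0,.33),bay.att(0,0)); ctrl.dwell(.2)
p=ctrl.camera_params('wrist'); im=ctrl.camera('wrist')
pickle.dump(p,open('w6.pkl','wb'));cv2.imwrite('pics/w6.png',im[:,:,::-1])
a=im[45:210,190:350,::-1]; cv2.imwrite('pics/w6zz.png',cv2.resize(a,None,fx=3.6,fy=3.6,interpolation=cv2.INTER_CUBIC)); st(ctrl)
E
```

```text
11.7 [-119.    -0.    12.1] Fbay [ 1.3 -0.7 -0.6]
 14.28 [-1.007e+02  2.000e-01  3.290e+02] Fbay [ 1.1  0.2 -0.1]
```

View pics/w6zz.png

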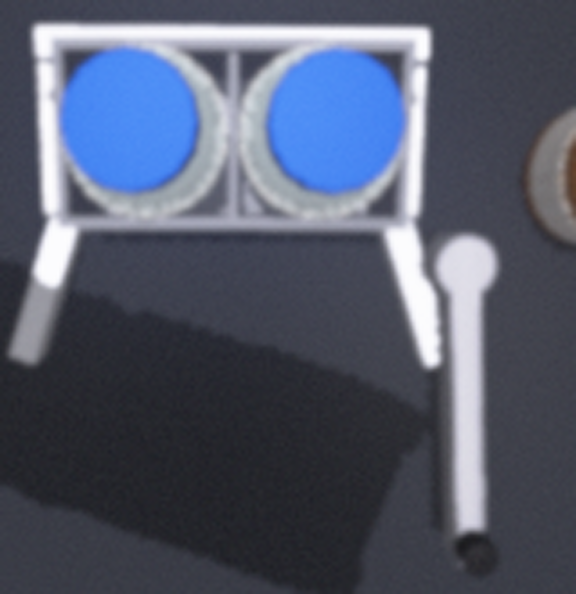

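```bash
python3 - <<'E'
from h import *
import pickle
np.set_printoptions(precision=1,suppress=True)
p=pickle.load(open('w6.pkl','rb'))
z=lambda u,v:(190+(u+.5)/3.6-.5,45+(v+.5)/3.6-.5)
print(bay.inv(p2w(p,[z(50,44),z(413,48),z(415,230),z(55,228)],.1))*1000)
print(bay.inv(p2w(p,[z(34,58),z(428,57)],.045))*1000, bay.inv(p2w(p,[z(467,264)],.066))*1000,bay.inv(p2w(p,[z(476,553)],.086))*1000)
E
```

```text
[[ 30.8  64.1 100. ]
 [ 29.3 -64.5 100. ]
 [-33.6 -68.3 100. ]
 [-32.7  65.4 100. ]]
[[ 33.4  80.7  45. ]
 [ 33.6 -80.1  45. ]] [[-47.9 -96.4  66. ]] [[-166.7 -104.2   86. ]]
```

The carrier is home: corners within about 1–3 mm, yaw about 0.01, and the bar is still at about 1.5 rad. Next is the bar.

```bash
cat >> h.py <<'E'
def gate_pose(th,off,tilt,r=.095,z=.045):
    dr=np.array([-np.sin(th),-np.cos(th)]); n=np.array([-np.cos(th),np.sin(th)])
    c=np.array([-.048,-.096])+r*dr-off*n
    return bay.W(c[0],c[1],z), bay.att(np.arctan2(n[1],n[0]),tilt)
E
python3 - <<'E'
from bench import ctrl
from h import *
P,A=gate_pose(1.5,.05,0,z=.2); ctrl.movep(P,A)
P,A=gate_pose(1.5,.05,0); ctrl.move_linear(P,A,v=.15); st(ctrl,'low')
for th in np.arange(1.5,2.41,.15):
    P,A=gate_pose(th,.016,np.radians(30)*max(0,(th-1.8)/1.34)); ctrl.move_linear(P,A,v=.08); st(ctrl,round(th,2))
p=ctrl.camera('scene');cv2.imwrite('pics/s7.png',cv2.resize(p[90:260,130:350,::-1],None,fx=3.5,fy=3.5))
p=ctrl.camera('wrist');cv2.imwrite('pics/w7.png',p[:,:,::-1])
E
```

```text
low 16.77 [-139.4 -153.1   46. ] Fbay [ 0.3 -0.3  0.1]
1.5 17.35 [-141.6 -119.3   45.4] Fbay [-0.1 -0.3  0.3]
1.65 17.68 [-143.8 -105.    45.2] Fbay [ 1.  -0.3 -0.7]
1.8 18.02 [-143.9  -90.7   45.1] Fbay [ 0.5 -0.5  0. ]
1.95 18.35 [-142.1  -76.3   44.8] Fbay [ 0.  -1.4 -0.3]
2.1 18.68 [-138.2  -62.3   44.9] Fbay [ 0.2 -1.   0.7]
2.25 19.02 [-132.2  -49.2   44.9] Fbay [ 0.4 -0.2  0.1]
2.4 19.35 [-124.2  -37.1   45. ] Fbay [0.1 0.1 0.6]
```

View pics/s7.png

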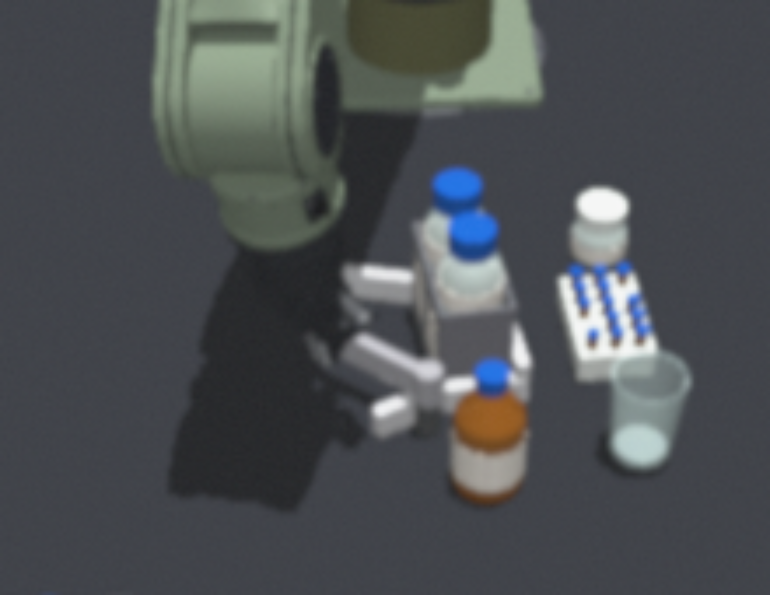

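View pics/w7.png

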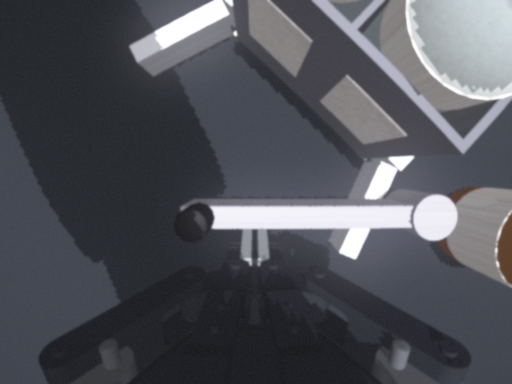

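The bar is turning with the fingertips, which touch it at about (255,235). I'll continue to closed.

```bash
python3 - <<'E'
from bench import ctrl
from h import *
for th in [2.55,2.7,2.85,3.0,3.1]:
    P,A=gate_pose(th,.016,np.radians(30)*max(0,(th-1.8)/1.34)); ctrl.move_linear(P,A,v=.08); F=st(ctrl,round(th,2))
off=.016; A=gate_pose(np.pi,0,np.radians(30))[1]
while off>.006:
    ctrl.move_linear(gate_pose(np.pi,off,0)[0],A,v=.03); F=st(ctrl,off)
    if F[0]<-8: break
    off-=.0015
p=ctrl.camera('wrist');cv2.imwrite('pics/w8.png',p[:,:,::-1])
p=ctrl.camera('top');cv2.imwrite('pics/t8.png',cv2.resize(p[130:250,180:310,::-1],None,fx=5,fy=5))
E
```

```text
2.55 19.78 [-114.5  -26.3   45. ] Fbay [ 0.4 -0.5 -0.2]
2.7 20.12 [-103.3  -17.3   45. ] Fbay [ 0.1 -0.9  0.3]
2.85 20.45 [-90.9  -9.9  45.1] Fbay [-0.5 -0.6 -0.1]
3.0 20.78 [-77.5  -4.5  45.1] Fbay [-0.2 -0.3 -0.1]
3.1 21.05 [-68.2  -2.   45.1] Fbay [-0.1 -0.5  0.1]
0.016 21.33 [-64.1  -1.2  45.1] Fbay [-0.2  0.1 -0.8]
0.0145 21.58 [-62.4  -1.1  45. ] Fbay [-0.2  0.5  0.3]
0.013000000000000001 21.83 [-61.  -1.  45.] Fbay [-1.6  0.4  0.2]
0.011500000000000002 22.08 [-60.7  -1.1  44.9] Fbay [-7.7  1.1  2.6]
0.010000000000000002 22.33 [-60.4  -1.1  44.9] Fbay [-15.8   2.5   6.9]
```

View pics/w8.png

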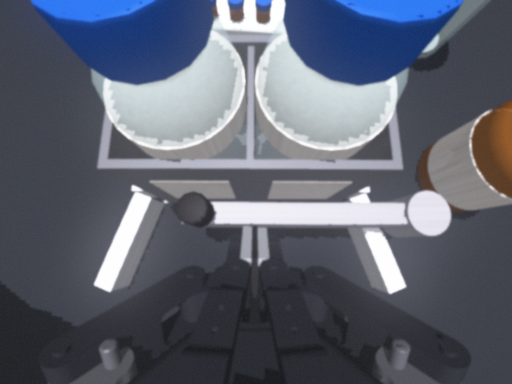

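The bar lies across the mouth, parallel to the carrier wall, and the end stop gives 16 N. I'll retreat and check.

```bash
python3 - <<'E'
from bench import ctrl
from h import *
import pickle
ctrl.move_linear(bay.W(-.12,0,.06),v=.1)
ctrl.move_linear(bay.W(-.15,0,.18),v=.2)
ctrl.movep(bay.W(-.10,0,.33),bay.att(0,0)); ctrl.dwell(.3)
p=ctrl.camera_params('wrist'); im=ctrl.camera('wrist')
pickle.dump(p,open('w9.pkl','wb'))
a=im[45:210,190:350,::-1]; cv2.imwrite('pics/w9zz.png',cv2.resize(a,None,fx=3.6,fy=3.6,interpolation=cv2.INTER_CUBIC)); st(ctrl)
p=ctrl.camera('scene');cv2.imwrite('pics/s9.png',p[:,:,::-1])
E
```

```text
25.08 [-1.005e+02  2.000e-01  3.294e+02] Fbay [0.8 0.2 0.3]
```

View pics/w9zz.png

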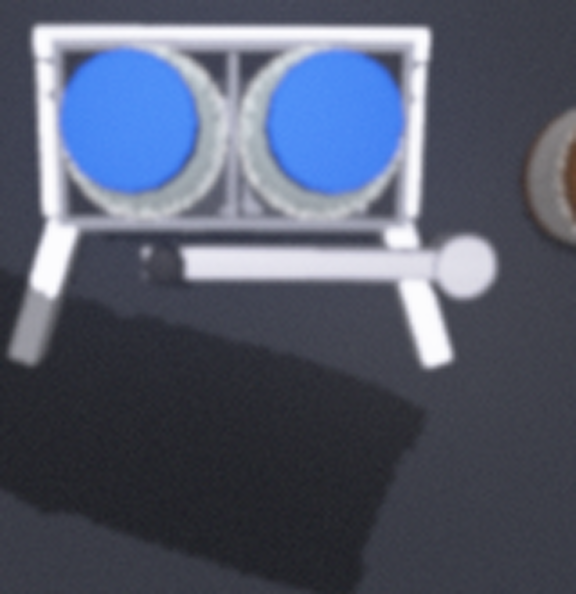

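View pics/s9.png

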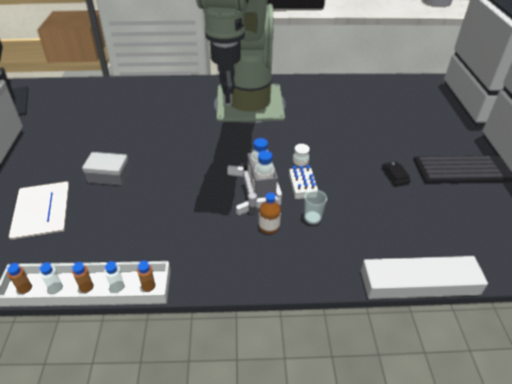

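```bash
python3 - <<'E'
from h import *
import pickle
p=pickle.load(open('w9.pkl','rb'))
z=lambda u,v:(190+(u+.5)/3.6-.5,45+(v+.5)/3.6-.5)
B=bay.inv(p2w(p,[z(190,263.5),z(467,266.5)],.066))*1000; d=B[0]-B[1]
print(B.round(1),np.arctan2(-d[0],-d[1])%(2*np.pi))
print((bay.inv(p2w(p,[z(50,44),z(413,48),z(415,230),z(55,228)],.1))*1000).round(1))
from bench import ctrl
ctrl.job_done()
E
```

```text
[[-47.9  16.7  66. ]
 [-48.8 -96.9  66. ]] 3.1494150411533957
[[ 30.9  64.  100. ]
 [ 29.5 -64.8 100. ]
 [-33.4 -68.6 100. ]
 [-32.6  65.3 100. ]]
the job is handed in; nothing more can be done
```

The carrier is home in the bay and the retaining bar is closed behind it. I handed the job in at about 25 s; no verdict is reported.

- **Carrier:** I pushed it low with two partly open fingers, the tool tilted 45° so the gripper's body stayed clear. It slid in and stopped with an 18 N reaction at the back stop. In the last wrist view its top corners put it about 1–2 mm from home in x and within 1 mm of the centre line. It is square to about 0.01 rad, and it looked upright in every view.
- **Bar:** I pushed it round with shut fingers until the end stop answered with 16 N. It measured about 3.15 rad, against the 3.02 rad needed.
- **Rest of the bench:** I saw no movement of the other things in the scene pictures. I compared those by eye and did not measure them. The arm was clear of everything at hand-in.

One corner pick on the carrier disagreed with the others by about 3–4 mm in y, which I put down to blur in that view. No check failed.

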